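Clear the relief-printing bench into its three trays

ROBOT

A 6-joint arm with a two-finger parallel gripper is mounted at the origin on the work surface. World frame = base frame: x ahead of the robot, y to its left, z up, the work surface at z = 0. Lengths are in m, angles in rad, forces in N, time in s.
With the tool pointing down it reaches from about 0.3 to 0.75 m from the base axis. Payload 8.5 kg.
Tool frame: the origin (TCP) lies between the finger pads; the fingertips stand 22 mm ahead of it and the grasp point (between the pads) lies 3 mm ahead of it; z points along the fingers, y is the line along which they close (so a half turn about z gives the same grasp; the last joint's range is limited). The gripper opens to 88 mm and grips with 3 to 60 N. Pads are 18 mm wide; open, the fingers measure 123 mm over their backs; the gripper's body (75 mm by 187 mm) begins 45 mm behind the grasp point.
Start: joints at [1.052, 0.381, 1.297, -0, 1.464, -0.215], TCP at [0.165, 0.525, 0.237] pointing down, gripper open.
Joint ranges: [-3.11, 3.11], [-0.89, 2.33], [0.22, 2.48], [-1.42, 4.56], [0.17, 2.85], [-2.88, 2.88]. Speed limits (rad/s): [2.39, 2.39, 3.14, 3.14, 3.14, 3.14].

INTERFACE

Orientations are given as a unit quaternion [x, y, z, w].
In Python, from workcell import arm, planner, readout, get_image gives the robot as it stands. Calls block until the motion is done:
- arm.movep(position, orientation): joint-space move of the TCP to a pose.
- arm.move_l(position, max_speed=0.15, orientation=None, contact_N=None): straight line of the TCP; orientation=None keeps the orientation; max_speed is the mean speed in m/s. With contact_N (N) it stops when the force on the tool has changed by that much, and returns True; else False.
- arm.move_j(angles): joint-space move.
- arm.let_go() and arm.gripper_close(newtons=None): open the fingers fully, or close them until they stop; newtons is the grip in N (None keeps the last).
- arm.sleep(seconds).
- planner.inverse_kinematics(position, orientation): joint angles nearest the present ones, or None.
- readout.sense(): the state.
- get_image(name): name is "scene" or "top"; returns a dict with "color" (420x560x3 uint8, blue, green, red), "depth" (420x560 float32, m along the optical axis (not along the pixel's ray), 0 where there is no reading), "camera_matrix" (3x3 intrinsics, pixels), "k1" (the pictures are not rectified: a ray, as slopes to the right and down, at radius r is drawn at 1 + k1 r^2 times it, then the intrinsics apply), "world_from_camera" (4x4, takes a point from camera to world coordinates). Camera axes: x right, y up, looking along -z (the intrinsics and any distortion apply to the point x, -y, -z); pixel columns grow to the right and rows downward; lengths in m; the calibration is good to about 2 mm. A picture is of the moment at which its call begins.
A pose or a line that the arm cannot do raises arm.PlanningError and nothing moves.
- arm.finish_job(): hands the job in; it is judged then, once.
The state is a dict: "t": time; "qpos": joint angles; "joint_velocities": joint speeds; "effort": joint torques, N m; "eef_pos": TCP position; "ee_rot": TCP orientation; "ft_force": force on the tool from outside, world axes, zero at the start; "torque": the same for the moment, N m; "finger_gap": finger opening in m; "grasp_force": force on a finger pad.
Only numpy, scipy, OpenCV 4.12 (cv2) and the standard library are available. Lean on these libraries where they do the work, as an engineer would, in place of code of your own. Each camera call takes 0.05 s, during which the arm holds its last target. There are 200 camera calls.

TASK

Printing is over, so clear the bench: stand the two small grey-lidded ink jars upright in the wooden ink tray, one to a bay; lay the two lino gouges flat in the gouge tray, one along each lane; and lay the brayer down inside the plain white tray on its back, roller uppermost as it lies now. Set each thing down rather than dropping or throwing it, and let nothing touch the freshly inked lino block.

Things in the scene. Friction and masses are not known exactly. Their poses are not given: they have to be found in the camera images.
- ink_tray: Wooden tray (the only wooden one), fixed, 140 x 185 mm outside, long side along its y; a cross wall as high as the rim parts it into two bays, 128 x 83 mm inside, centred at y = +44.8 and -44.8 mm, x = 0. Walls 22 mm high, 6 thick; floor top 6 mm up. Origin: centre of its underside, on the bench; z up.
- gouge_tray: Shallow aluminium tray with cork floor, fixed, 140 x 185 mm outside, long side along its y; a low rib (top 11 mm above the bench, 4 mm thick) down its middle leaves two long lanes, 64 x 177 mm inside, centred at x = +34 and -34 mm, y = 0. Walls 16 mm high, 4 thick; floor top 4 mm up. Origin: centre of its underside; z up.
- brayer_tray: Plain white plastic tray without any partition, fixed, 140 x 185 mm outside, 130 x 175 mm inside, long side along its y axis. Walls 20 mm high, 5 mm thick; floor top 4 mm up. Origin: centre of its underside; z up.
- tall_jar_center (a point): Tall white screw-lid ink jar with paper label and grey lid, 54 mm diameter, 84 mm high, about 160 g, standing loose. The point is its centre, half-way up (42 mm); z up along its axis.
- squat_jar_center (a point): Squat white screw-lid ink jar with paper label and grey lid, 64 mm diameter, 60 mm high, about 160 g, standing loose. The point is its centre, half-way up (30 mm); z up along its axis.
- straight_gouge_center (a point): Lino gouge with a straight flat-sided pale wooden handle, lying loose, 140 mm long, about 60 g. The point is at mid-length on the handle, 11 mm above its support; x towards the blade, z up. Handle 22 mm wide and high, x = -70 to +15 mm; then ferrule, thin shank and V blade to +70.
- palm_gouge_center (a point): Short lino gouge with a bulbous wooden palm grip, lying loose, 110 mm long, about 50 g. The point is at mid-length on the neck, 10 mm above its support; x towards the blade, z up. Bulb 34 mm wide, 26 high, x = -55 to -19 mm; neck 20 mm wide and high, x = -19 to +16; then ferrule, thin shank and V blade to +55.
- brayer_center (a point): Brayer (ink roller) lying on its back, 150 mm long, 76 wide, about 180 g: side plates hold the rubber roller (38 mm dia., 60 wide, axis at x = +56 mm, 25 up) clear of the bench. The point is at mid-length on the handle's axis, 13 mm above its support; x towards the roller, z up. Wooden handle x = -75 to +14 mm, 21 mm dia. at the point, 26 at the butt. Nose-heavy: grip firmly.
- inked_block: Freshly inked lino block, wet dark green carved face up on plywood, 80 x 60 x 15 mm, lying loose on the bench. Origin: centre of its underside; long side along its x. Not to be touched.

How it is judged:
By the outcome, as a careful person would: the job done as asked, in the order asked, and still so for the second after the job is handed in, with the robot touching nothing.
It also fails if it takes over 112 s, if anything falls off the work surface, if the arm or the gripper's body presses on something with over 40 N, if the wrist force passes 120 N, or if a joint passes its speed limit or range.

## Working session

There is one attempt and no reset: what is moved stays moved. The work goes in short steps, each a Python script; the robot and the scene stay as the last script left them, time stands still between calls to the robot, and variables do not carry over. Pictures are saved under pics/ and viewed, at most 14 in all, crops included, and the job is handed in when it is done.

```bash
mkdir -p pics; ls; python3 - <<'E'
from workcell import arm, planner, readout, get_image
import cv2,numpy as np,pickle
d={}
for n in("scene","top"):
    im=get_image(n); d[n]=im; cv2.imwrite(f"pics/{n}0.png",im["color"])
    print(n,im["camera_matrix"],im["k1"],im["world_from_camera"],(im["depth"]>0).mean())
pickle.dump(d,open("d0.pkl","wb"))
s=readout.sense();print(s["t"],s["ee_rot"],s["finger_gap"])
E
```

```text
pics
scene [[410.49664117   0.         277.7642047 ]
 [  0.         410.49664117 213.44297327]
 [  0.           0.           1.        ]] 0.03443650651801423 [[-6.58037396e-01 -5.93787118e-01  4.63037411e-01  9.62934823e-01]
 [ 7.52984899e-01 -5.18320454e-01  4.05410468e-01  3.92954833e-01]
 [-7.25752503e-04  6.15435427e-01  7.88186976e-01  8.28182970e-01]
 [ 0.00000000e+00  0.00000000e+00  0.00000000e+00  1.00000000e+00]] 0.9957142857142857
top [[486.65063039   0.         278.48129741]
 [  0.         486.65063039 200.42363205]
 [  0.           0.           1.        ]] 0.015587471892275715 [[-0.02258438  0.98670414 -0.16094993  0.313138  ]
 [-0.99926182 -0.02728333 -0.02704489 -0.01297037]
 [-0.03107655  0.16022033  0.98659196  1.22589713]
 [ 0.          0.          0.          1.        ]] 0.9959566326530612
0.1 [ 1.51335667e-01  9.88482210e-01 -6.18140750e-04 -2.31647977e-04] 0.08824658475837843
```

View pics/scene0.png

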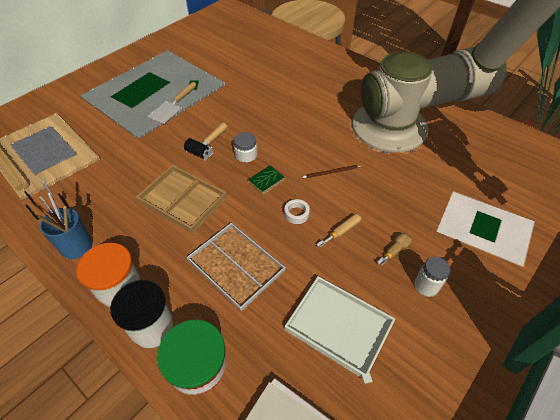

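View pics/top0.png

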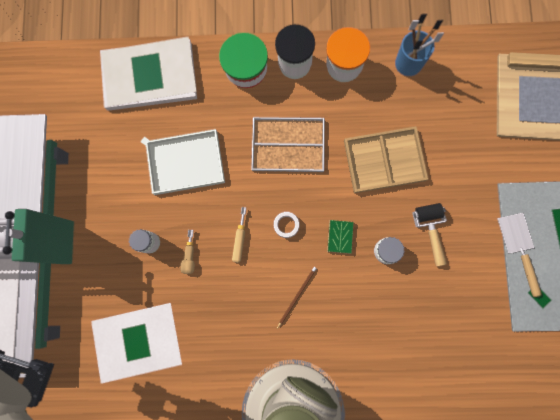

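Top view: tall jar at (144,242), squat jar at (390,251), palm gouge at (190,250), straight gouge at (240,235) and brayer at (433,235). The trays are ink (387,160), gouge (289,145) and white (186,162), and the inked block is at (341,238). Next I'll measure world positions from depth.

```bash
cat > vis.py <<'E'
import numpy as np,cv2
def rays(im):
    h,w=im["depth"].shape; u,v=np.meshgrid(np.arange(w),np.arange(h))
    K=im["camera_matrix"]; D=np.array([im["k1"],0,0,0,0.])
    p=cv2.undistortPoints(np.stack([u,v],-1).reshape(-1,1,2).astype(float),K,D).reshape(h,w,2)
    return np.dstack([p[...,0],-p[...,1],-np.ones((h,w))])
def world(im):
    T=im["world_from_camera"]; return (rays(im)*im["depth"][...,None])@T[:3,:3].T+T[:3,3]
def plane(im,z):
    T=im["world_from_camera"]; r=rays(im)@T[:3,:3].T; return T[:3,3]+r*((z-T[2,3])/r[...,2:])
E
python3 - <<'E'
import pickle,cv2,numpy as np
from vis import *
d=pickle.load(open("d0.pkl","rb"))
for n,im in d.items():
    W=world(im); z=W[...,2]; ok=im["depth"]>0
    bench=ok&(abs(z)<.012)&(W[...,0]>.25)&(W[...,0]<.8)&(abs(W[...,1])<.4)
    a=W[bench]; A=np.c_[a[:,:2],np.ones(len(a))]; c=np.linalg.lstsq(A,a[:,2],rcond=None)[0]
    print(n,"bench fit",c.round(4),"std",(a[:,2]-A@c).std().round(4))
    m=(ok&(z>.007)&(z<.13)&(W[...,0]>.2)&(W[...,0]<.78)&(abs(W[...,1])<.5)).astype(np.uint8)
    k,l,s,cen=cv2.connectedComponentsWithStats(m)
    for i in range(1,k):
        if s[i,4]<60: continue
        P=W[l==i]; r=cv2.minAreaRect(P[:,:2].astype(np.float32)*1000)
        print(n,s[i],cen[i].round(),"ctr",np.round(r[0],1),"size",np.round(r[1]),"ang",round(r[2],1),"z95",np.percentile(P[:,2],95).round(3))
E
```

```text
scene bench fit [ 0.0017 -0.001   0.0004] std 0.0026
scene [184 123  43  37 580] [204. 143.] ctr [ 411.3 -353.9] size [151.  69.] ang 9.2 z95 0.044
scene [233 132  24  29 567] [245. 146.] ctr [ 377.6 -241.1] size [65. 61.] ang 26.1 z95 0.062
scene [ 136  165   91   67 1640] [181. 197.] ctr [ 607.1 -251.3] size [142. 189.] ang 8.0 z95 0.023
scene [302 165  58  13 113] [330. 171.] ctr [272.1 -16.9] size [ 10. 165.] ang 56.2 z95 0.011
scene [248 166  36  28 542] [266. 179.] ctr [ 415.8 -129.1] size [63. 81.] ang 83.9 z95 0.018
scene [284 199  25  24 367] [296. 210.] ctr [448.2   3.4] size [64. 61.] ang 41.3 z95 0.026
scene [317 214  44  33 367] [342. 228.] ctr [427.4 121.3] size [ 21. 137.] ang 80.9 z95 0.024
scene [187 223  98  87 898] [236. 264.] ctr [656.6  -6.5] size [187. 141.] ang 87.3 z95 0.017
scene [378 233  34  32 374] [397. 247.] ctr [387.2 245.6] size [ 32. 108.] ang 77.9 z95 0.027
scene [415 257  35  39 938] [432. 275.] ctr [414.7 351.6] size [52. 52.] ang 72.1 z95 0.086
scene [ 284  276  112  108 1226] [341. 327.] ctr [622.4 266.9] size [153. 197.] ang 8.7 z95 0.022
top be
[... 448 characters left out ...]
228.] ctr [ 414.6 -351.9] size [151.  75.] ang 2.7 z95 0.045
top [232 207  14  56 387] [239. 239.] ctr [427.6 118.9] size [ 22. 140.] ang 80.3 z95 0.025
top [274 212  25  26 294] [286. 224.] ctr [448.5   2.7] size [60. 62.] ang 88.6 z95 0.028
top [327 220  27  34 781] [340. 237.] ctr [ 416.4 -130.7] size [60. 80.] ang 83.3 z95 0.019
top [129 229  31  24 569] [144. 241.] ctr [413.9 348.1] size [52. 52.] ang 35.5 z95 0.087
top [180 230  15  44 366] [188. 256.] ctr [386.9 243.2] size [ 35. 108.] ang 77.7 z95 0.028
top [374 237  30  27 634] [389. 250.] ctr [ 377.9 -243.4] size [62. 62.] ang 61.1 z95 0.064
top [278 272  34  54 137] [295. 298.] ctr [266.8 -14.9] size [  8. 151.] ang 55.8 z95 0.013
```

```bash
python3 - <<'E'
import pickle,cv2,numpy as np
from vis import *
d=pickle.load(open("d0.pkl","rb"))
for n,im in d.items():
    W=world(im)
    for name,c,a,hx,hy,zt in (("white",(.6225,.266),8.2,.0675,.090,.016),("ink",(.6095,-.2515),8.05,.067,.0895,.017),("gouge",(.6578,-.0063),-2.75,.068,.0905,.012)):
        c=np.array(c)
        for it in range(4):
            R=np.array([[np.cos(np.radians(a)),-np.sin(np.radians(a))],[np.sin(np.radians(a)),np.cos(np.radians(a))]])
            L=(W[...,:2]-c)@R; m=(W[...,2]>zt)&(W[...,2]<.035)
            S=[]
            for ax,h,o in((0,hx,hy),(1,hy,hx)):
                for s in(1,-1):
                    q=L[m&(abs(L[...,ax]-s*h)<.008)&(abs(L[...,1-ax])<.7*o)]
                    f=np.polyfit(q[:,1-ax],q[:,ax],1); S.append((f[0],np.median(q[:,ax]),len(q)))
            S=np.array(S)
            c=c+R@[S[:2,1].mean(),S[2:,1].mean()]
            slopes=np.r_[-S[:2,0],S[2:,0]]; a+=np.degrees(np.average(slopes,weights=S[:,2]))
        print(n,name,(c*1000).round(1),round(a,2),"spans",(1000*(S[0,1]-S[1,1])).round(1),(1000*(S[2,1]-S[3,1])).round(1),S[:,2])
    # brayer axis: handle
    B=(W[...,2]>.007)&(W[...,2]<.06)&(abs(W[...,0]-.41)<.09)&(abs(W[...,1]+.353)<.06)
    P=W[B]; H=P[P[:,0]<.415][:,:2]; H=H[(H[:,0]>.35)]
    f=np.polyfit(H[:,0],H[:,1],1); print(n,"brayer handle ang",np.degrees(np.arctan(f[0])).round(1),"y at .4125",np.polyval(f,.4125).round(4),"xr",P[:,0].min().round(4),P[:,0].max().round(4))
    for nm,c in (("tall",(.4145,.350)),("squat",(.378,-.242))):
        q=(np.hypot(W[...,0]-c[0],W[...,1]-c[1])<.05)&(W[...,2]>(.08 if nm=="tall" else .055))
        print(n,nm,np.round(1000*np.array(cv2.minEnclosingCircle((W[q][:,:2]).astype(np.float32))[0]),1),(W[q][:,:2].mean(0)*1000).round(1))
E
```

```text
scene white [618.5 261. ] 8.42 spans 134.9 180.1 [196. 165. 117.  99.]
scene ink [ 607.6 -249.8] 8.07 spans 133.1 178.3 [135. 119. 105. 101.]
scene gouge [657.1  -5.4] -2.81 spans 135.2 180.3 [104.  99.  92.  81.]
scene brayer handle ang 8.7 y at .4125 -0.3542 xr 0.3367 0.4893
scene tall [412.4 350.5] [414.7 351.6]
scene squat [ 375.7 -243.2] [ 377.8 -241.5]
top white [618.6 258.9] 8.27 spans 134.6 179.2 [107.  99.  75.  70.]
top ink [ 608.4 -251.3] 8.28 spans 133.1 178.1 [144. 142.  97. 113.]
top gouge [657.4  -6.8] -2.45 spans 135.3 180.4 [80. 88. 55. 46.]
top brayer handle ang 7.2 y at .4125 -0.3583 xr 0.3321 0.491
top tall [414.3 349.5] [414.  349.2]
top squat [ 378.4 -244.5] [ 377.9 -244.1]
```

```bash
cat > rob.py <<'E'
import numpy as np
from scipy.spatial.transform import Rotation as Rt
from workcell import arm, planner, readout, get_image
def quat(th):
    y=np.array([np.cos(th),np.sin(th),0]); z=np.array([0,0,-1.]); x=np.cross(y,z)
    return Rt.from_matrix(np.c_[x,y,z]).as_quat()
def best(p,th):   # closing angle or its half turn, whichever needs less wrist travel
    q0=np.array(readout.sense()["qpos"]); c=[]
    for t in(th,th+np.pi):
        q=planner.inverse_kinematics(list(p),list(quat(t)))
        if q is not None: c.append((np.abs(np.array(q)-q0).max(),t))
    return min(c)[1]
def axis_angle():  # present closing angle
    y=Rt.from_quat(readout.sense()["ee_rot"]).as_matrix()[:,1]; return np.arctan2(y[1],y[0])
def st(tag):
    s=readout.sense(); print(tag,"t %.1f gap %.4f grip %.1f"%(s["t"],s["finger_gap"],s["grasp_force"]),"ft",np.round(s["ft_force"],1),"p",np.round(s["eef_pos"],4))
    return s
def pick(xy,th,z,N,up):
    t=best([*xy,up],th); arm.movep([*xy,up],list(quat(t)))
    arm.move_l([*xy,z+.04],max_speed=.25); hit=arm.move_l([*xy,z],max_speed=.08,contact_N=8); 
    st("down hit=%s"%hit); arm.gripper_close(newtons=N); s=st("grip")
    arm.move_l([*xy,z+.03],max_speed=.1); arm.move_l([*xy,up],max_speed=.3); st("up"); return t
def place(xy,t,z,up,contact=True,push=.002):
    arm.movep([*xy,up],list(quat(t))); arm.move_l([*xy,z+.03],max_speed=.25)
    hit=arm.move_l([*xy,z-push],max_speed=.03,contact_N=3) if contact else arm.move_l([*xy,z],max_speed=.04)
    st("set hit=%s"%hit); arm.let_go(); st("open")
    arm.move_l([*xy,z+.03],max_speed=.08); arm.move_l([*xy,up],max_speed=.3); st("clear")
INK=(np.array([.608,-.2505]),np.radians(8.17)); GT=(np.array([.6572,-.0061]),np.radians(-2.65)); WT=(np.array([.6185,.2600]),np.radians(8.35))
def loc(tr,x,y):
    c,a=tr; return c+np.array([[np.cos(a),-np.sin(a)],[np.sin(a),np.cos(a)]])@[x,y]
E
python3 - <<'E'
from rob import *
up=.2
p=np.array([.414,.350]); pick(p,INK[1],.050,25,up)
q=loc(INK,0,-.0448); place(q,best([*q,up],INK[1]),.056,up)
p=np.array([.3775,-.243]); pick(p,INK[1],.044,25,up)
q=loc(INK,0,.0448); place(q,best([*q,up],INK[1]),.050,up)
import cv2
for n in("scene","top"): cv2.imwrite(f"pics/{n}1.png",get_image(n)["color"])
E
```

```text
down hit=False t 2.5 gap 0.0881 grip 0.0 ft [0.5 0.4 0.1] p [0.4143 0.3502 0.0505]
grip t 3.1 gap 0.0528 grip 25.0 ft [ 1.  -0.6  1.4] p [0.4141 0.35   0.0501]
up t 4.1 gap 0.0529 grip 25.0 ft [-0.8 -0.7 -1.3] p [0.4136 0.3498 0.199 ]
set hit=True t 8.1 gap 0.0528 grip 25.0 ft [-0.7 -0.5  5.1] p [ 0.6142 -0.2947  0.0561]
open t 8.7 gap 0.0882 grip 0.0 ft [ 0.   0.3 -0.5] p [ 0.6137 -0.2944  0.0551]
clear t 9.8 gap 0.0882 grip 0.0 ft [ 0.1 -0.3 -1.1] p [ 0.6142 -0.2947  0.1998]
down hit=False t 12.0 gap 0.0884 grip 0.0 ft [ 0.2 -0.5  0.4] p [ 0.3778 -0.2433  0.0445]
grip t 12.6 gap 0.0597 grip 25.0 ft [-0.4  0.1  3.1] p [ 0.3776 -0.2431  0.0442]
up t 13.6 gap 0.0595 grip 25.0 ft [ 0.1 -0.2 -2.6] p [ 0.3771 -0.2426  0.199 ]
set hit=True t 16.1 gap 0.0595 grip 25.0 ft [ 0.8 -0.8  4.4] p [ 0.6014 -0.206   0.0502]
open t 16.6 gap 0.0881 grip 0.0 ft [-0.1 -0.5 -0. ] p [ 0.601  -0.2058  0.0493]
clear t 17.7 gap 0.0881 grip 0.0 ft [ 0.5  1.4 -0.5] p [ 0.6014 -0.206   0.1996]
```

```bash
cat > gouge.py <<'E'
from rob import *
import cv2,sys
def do(c,ang,off,lane,N,up=.15):
    a=np.radians(ang); g=np.array(c)+off*np.array([np.cos(a),np.sin(a)])
    t=pick(g,a+np.pi/2,.034,N,up)
    tt=best([*loc(GT,lane,0),up],GT[1])
    axis=a+(tt-t); s=np.sign(np.sin(axis))          # blade towards tray +y or -y
    q=loc(GT,lane,s*off); place(q,tt,.039,up,contact=False)
    print("blade dir",np.degrees(axis)%360)
E
python3 - <<'E'
from gouge import *
do((.4275,.1200),-9.4,-.010,-.043,30)
for n in("scene","top"): cv2.imwrite(f"pics/{n}2.png",get_image(n)["color"])
E
```

```text
down hit=False t 20.3 gap 0.0881 grip 0.0 ft [-1.  -0.1  0.3] p [0.4181 0.1217 0.0347]
grip t 21.6 gap 0.0003 grip 0.0 ft [ 0.1  0.5 -0.9] p [0.4177 0.1216 0.034 ]
up t 22.5 gap 0.0006 grip 0.0 ft [-0.2 -0.1 -1.2] p [0.4175 0.1216 0.1499]
set hit=False t 25.1 gap 0.0007 grip 0.0 ft [0.7 0.6 0.1] p [0.6149 0.0059 0.0392]
open t 26.4 gap 0.0883 grip 0.0 ft [ 0.3 -0.4  0.8] p [0.6147 0.0058 0.039 ]
clear t 27.3 gap 0.0881 grip 0.0 ft [ 0.5 -0.5 -0. ] p [0.6147 0.0059 0.1503]
blade dir 267.35
```

View pics/scene2.png

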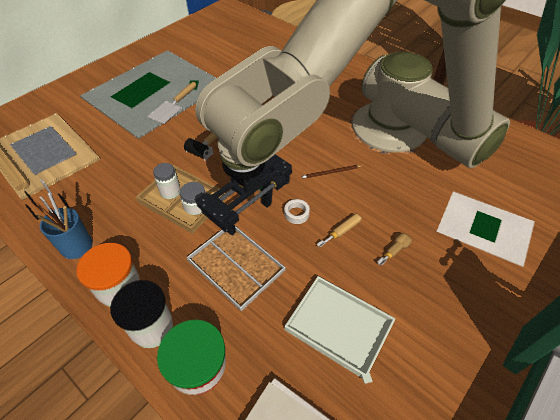

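```bash
python3 - <<'E'
from rob import *
from vis import *
import cv2
for n in("scene","top"):
    im=get_image(n); W=world(im)
    for nm,c in(("straight",(.4275,.12)),("palm",(.387,.2445))):
        m=(W[...,2]>.007)&(W[...,2]<.04)&(abs(W[...,0]-c[0])<.09)&(abs(W[...,1]-c[1])<.055)
        P=W[m]; r=cv2.minAreaRect(P[:,:2].astype(np.float32)*1000); print(n,nm,np.round(r[0],1),np.round(r[1]),round(r[2],1))
        if n=="top":
            d=np.radians(r[2]-90) ; u=np.array([np.cos(d),np.sin(d)]); s=(P[:,:2]-np.array(r[0])/1000)@u; w=(P[:,:2]-np.array(r[0])/1000)@[-u[1],u[0]]
            for a in np.arange(-.07,.07,.01):
                k=(s>=a)&(s<a+.01)
                if k.sum()>2: print(" x %.0f zmax %.1f w %.1f..%.1f"%(a*1000+5,1000*P[k,2].max(),1000*w[k].min(),1000*w[k].max()))
E
```

```text
scene straight [427.5 120.8] [ 23. 138.] 80.7
scene palm [387.6 249.7] [ 34. 108.] 85.5
top straight [501.6 169.3] [11.  0.] 152.9
top palm [455.5 227.7] [18. 68.] 52.4
 x -35 zmax 16.6 w -6.5..2.6
 x -25 zmax 19.1 w -9.0..9.0
 x -15 zmax 16.3 w -1.4..3.1
```

```bash
python3 - <<'E'
from rob import *
from vis import *
import cv2
arm.movep([.40,-.25,.25],list(quat(best([.4,-.25,.25],.1))))
for n in("scene","top"):
    im=get_image(n); W=world(im)
    c=im["color"][190:290,150:270] if n=="top" else im["color"][190:310,290:430]
    cv2.imwrite(f"pics/{n}3.png",cv2.resize(c,None,fx=5,fy=5,interpolation=cv2.INTER_CUBIC))
    for nm,c in(("straight",(.4275,.12)),("palm",(.387,.2445))):
        m=(W[...,2]>.007)&(W[...,2]<.04)&(abs(W[...,0]-c[0])<.09)&(abs(W[...,1]-c[1])<.055)
        P=W[m]; r=cv2.minAreaRect(P[:,:2].astype(np.float32)*1000); print(n,nm,np.round(r[0],1),np.round(r[1]),round(r[2],1))
        if n=="top":
            d=np.radians(r[2]-90) ; u=np.array([np.cos(d),np.sin(d)]); s=(P[:,:2]-np.array(r[0])/1000)@u; w=(P[:,:2]-np.array(r[0])/1000)@[-u[1],u[0]]
            for a in np.arange(-.07,.07,.01):
                k=(s>=a)&(s<a+.01)
                if k.sum()>2: print(" x %.0f zmax %.1f w %.1f..%.1f"%(a*1000+5,1000*P[k,2].max(),1000*w[k].min(),1000*w[k].max()))
E
```

```text
scene straight [427.9 120.4] [ 22. 136.] 80.3
scene palm [386.4 245.7] [ 34. 106.] 77.7
top straight [439.3 116.7] [160.  84.] 16.5
 x -45 zmax 21.5 w -69.0..61.5
 x -35 zmax 26.3 w -80.0..-40.3
 x -25 zmax 26.8 w -75.5..78.5
 x -15 zmax 26.3 w -60.8..-0.4
 x -5 zmax 26.4 w -42.7..44.8
 x 5 zmax 25.4 w -19.4..80.0
 x 15 zmax 21.4 w -72.6..70.4
 x 25 zmax 23.0 w -26.5..53.3
top palm [389.2 252.4] [ 60. 108.] 73.8
 x -55 zmax 24.4 w -22.5..-2.6
 x -45 zmax 31.0 w -29.9..3.6
 x -35 zmax 31.1 w -29.5..3.1
 x -25 zmax 29.7 w -27.9..6.1
 x -15 zmax 24.6 w -24.0..29.9
 x -5 zmax 26.1 w -17.6..2.9
 x 5 zmax 23.9 w -14.6..7.0
 x 15 zmax 22.0 w -12.5..24.2
 x 25 zmax 21.7 w -8.1..4.8
 x 35 zmax 20.8 w -29.9..7.6
 x 45 zmax 17.5 w -10.7..10.2
 x 55 zmax 21.1 w -0.4..11.1
```

View pics/top3.png

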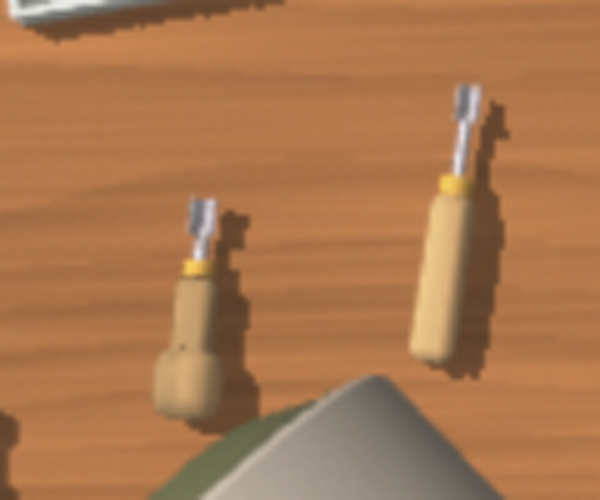

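Neither gouge moved: palm is at crop (190,310) and straight at (445,240). The fingers closed above the handle, so I'll find the grip depth that actually works.

```bash
python3 - <<'E'
from rob import *
a=np.radians(-9.4); g=np.array([.4277,.1203])-.010*np.array([np.cos(a),np.sin(a)])
t=best([*g,.15],a+np.pi/2); arm.movep([*g,.15],list(quat(t))); arm.move_l([*g,.07],max_speed=.25)
for z in(.031,.028,.025):
    arm.move_l([*g,z],max_speed=.08,contact_N=8); arm.sleep(.2); arm.gripper_close(newtons=30); s=st("z%.3f"%z)
    if s["finger_gap"]>.01: break
    arm.move_l([*g,.055],max_speed=.2); arm.let_go()
E
```

```text
z0.031 t 33.0 gap 0.0004 grip 0.0 ft [0.4 0.1 0. ] p [0.4178 0.1219 0.031 ]
z0.028 t 36.5 gap 0.0005 grip 0.0 ft [0.1 1.  0.7] p [0.4178 0.1219 0.028 ]
z0.025 t 40.2 gap 0.0007 grip 0.0 ft [ 0.6  0.1 -0.1] p [0.4178 0.1219 0.025 ]
```

```bash
python3 - <<'E'
from rob import *
import cv2
s=st("now"); p=s["eef_pos"]; arm.move_l([p[0],p[1],.025],max_speed=.1)
a=get_image("scene")["color"]; st("low")
arm.gripper_close(newtons=30); st("closed"); b=get_image("scene")["color"]
cr=lambda c:cv2.resize(c[150:290,270:430],None,fx=2.5,fy=4,interpolation=cv2.INTER_CUBIC)
cv2.imwrite("pics/ab4.png",np.hstack([cr(a),cr(b)]))
E
```

```text
now t 41.8 gap 0.0878 grip 0.0 ft [-0.2 -0.8 -1. ] p [0.4178 0.1219 0.055 ]
low t 42.3 gap 0.0880 grip 0.0 ft [0.  0.3 0.1] p [0.4181 0.1219 0.0253]
closed t 43.6 gap 0.0004 grip 0.0 ft [0.7 1.  0.2] p [0.4178 0.122  0.025 ]
```

View pics/ab4.png

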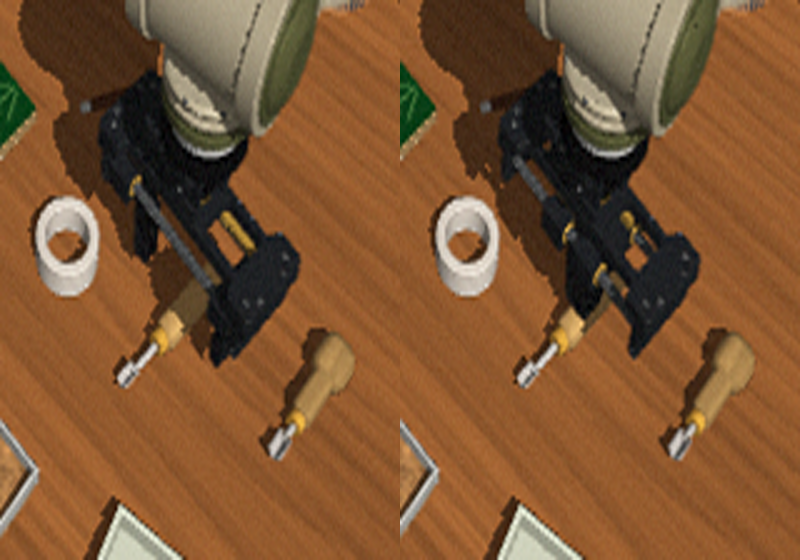

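```bash
python3 - <<'E'
from rob import *
from vis import *
im=get_image("scene"); W=world(im); c=im["color"].astype(int)
m=(np.hypot(W[...,0]-.418,W[...,1]-.122)<.045)&(c.max(-1)<75)&(W[...,2]>.0)&(W[...,2]<.15)
P=W[m]; i=np.argsort(P[:,2]); print(len(P)); print((1000*P[i[::max(1,len(P)//40)]]).round(0).tolist())
E
```

```text
878
[[405.0, 80.0, 0.0], [440.0, 103.0, 2.0], [427.0, 133.0, 32.0], [416.0, 136.0, 39.0], [423.0, 111.0, 45.0], [423.0, 105.0, 50.0], [430.0, 130.0, 56.0], [425.0, 109.0, 72.0], [452.0, 147.0, 97.0], [448.0, 108.0, 100.0], [455.0, 137.0, 103.0], [433.0, 149.0, 106.0], [432.0, 81.0, 108.0], [448.0, 153.0, 109.0], [448.0, 147.0, 112.0], [452.0, 128.0, 113.0], [448.0, 128.0, 114.0], [455.0, 138.0, 114.0], [445.0, 107.0, 115.0], [418.0, 147.0, 115.0], [434.0, 107.0, 116.0], [441.0, 109.0, 116.0], [440.0, 89.0, 117.0], [433.0, 103.0, 119.0], [420.0, 144.0, 125.0], [444.0, 153.0, 127.0], [405.0, 149.0, 129.0], [434.0, 91.0, 131.0], [421.0, 138.0, 132.0], [403.0, 152.0, 133.0], [421.0, 136.0, 133.0], [425.0, 141.0, 134.0], [410.0, 141.0, 134.0], [403.0, 141.0, 135.0], [433.0, 90.0, 136.0], [408.0, 137.0, 136.0], [403.0, 141.0, 138.0], [424.0, 131.0, 140.0], [439.0, 130.0, 142.0], [434.0, 90.0, 143.0], [435.0, 117.0, 145.0], [434.0, 113.0, 147.0]]
```

```bash
python3 - <<'E'
from rob import *
p=readout.sense()["eef_pos"]; arm.move_l([p[0],p[1],.05],max_speed=.2); arm.let_go()
arm.move_l([p[0],p[1],.012],max_speed=.1,contact_N=4); st("12")
h=arm.move_l([p[0],p[1],-.012],max_speed=.015,contact_N=4); st("hit %s"%h)
E
```

```text
12 t 45.8 gap 0.0882 grip 0.0 ft [-0.5  0.7 -0.5] p [0.4179 0.122  0.0122]
hit True t 46.8 gap 0.0882 grip 3.7 ft [-0.5 -0.5  7.1] p [ 0.4178  0.122  -0.0017]
```

```bash
sed -i 's/\.034,N,up/.0105,N,up/; s/tt,\.039,up/tt,.0158,up/' gouge.py; grep -n "0105\|0158" gouge.py
python3 - <<'E'
from rob import *
p=readout.sense()["eef_pos"]; arm.move_l([p[0],p[1],.0105],max_speed=.05); arm.sleep(.2); arm.gripper_close(newtons=30); st("grip")
arm.move_l([p[0],p[1],.06],max_speed=.1); st("up")
E
```

```text
5:    t=pick(g,a+np.pi/2,.0105,N,up)
8:    q=loc(GT,lane,s*off); place(q,tt,.0158,up,contact=False)
grip t 48.4 gap 0.0217 grip 30.0 ft [ 0.3 -0.4  0.4] p [0.4178 0.122  0.0105]
up t 49.0 gap 0.0218 grip 30.0 ft [ 0.3  0.5 -0.6] p [0.4176 0.1219 0.0597]
```

```bash
python3 - <<'E'
from gouge import *
up=.15
t=axis_angle(); p=readout.sense()["eef_pos"]; arm.move_l([p[0],p[1],up],max_speed=.3)
tt=best([*loc(GT,-.043,0),up],GT[1]); axis=np.radians(-9.4)+tt-t; s=np.sign(np.sin(axis)); print(np.degrees(axis))
place(loc(GT,-.043,-s*.010),tt,.0158,up,contact=False)
a=np.radians(-12.2); g=np.array([.387,.2445])-.006*np.array([np.cos(a),np.sin(a)])
pick(g,a+np.pi/2,.0105,25,up)
for n in("scene","top"): cv2.imwrite(f"pics/{n}5.png",get_image(n)["color"])
E
```

```text
-92.64925304444004
set hit=False t 52.1 gap 0.0216 grip 30.0 ft [-0.   0.1 -0. ] p [0.6148 0.0059 0.016 ]
open t 53.2 gap 0.0883 grip 0.0 ft [ 0.1  0.5 -0.3] p [0.6147 0.0059 0.0158]
clear t 54.2 gap 0.0880 grip 0.0 ft [ 0.2  0.6 -0.7] p [0.6145 0.0059 0.1499]
down hit=False t 56.7 gap 0.0881 grip 0.0 ft [ 0.5 -0.1  0.6] p [0.3815 0.2459 0.0111]
grip t 57.7 gap 0.0197 grip 24.7 ft [-0.3  0.5 -0.3] p [0.3812 0.2458 0.0105]
up t 58.7 gap 0.0197 grip 24.7 ft [ 0.6 -0.4 -0.7] p [0.3809 0.2457 0.1496]
```

View pics/scene5.png

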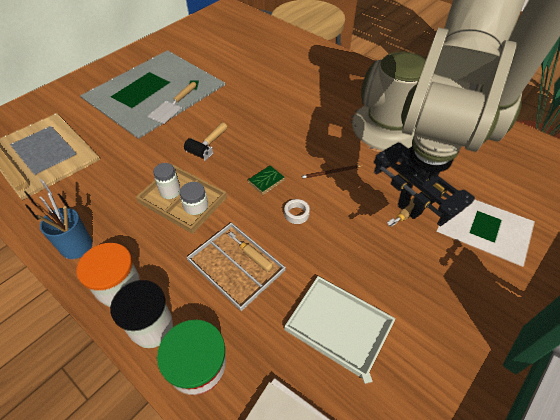

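Straight gouge lies in the near lane, around (257,257), both jars stand in their bays, and the palm gouge is in the fingers at (405,213).

```bash
python3 - <<'E'
from gouge import *
up=.15; t=axis_angle()
tt=best([*loc(GT,.043,0),up],GT[1]); axis=np.radians(-12.2)+tt-t; s=np.sign(np.sin(axis)); print(np.degrees(axis))
place(loc(GT,.043,-s*.006),tt,.0158,up,contact=False)
a=np.radians(8.0); g=np.array([.413,-.356])+.004*np.array([np.cos(a),np.sin(a)])
up=.2
t=best([*g,up],a+np.pi/2); arm.movep([*g,up],list(quat(t)))
for n in("scene","top"): cv2.imwrite(f"pics/{n}6.png",get_image(n)["color"])
E
```

```text
-92.64679372125332
set hit=False t 61.7 gap 0.0198 grip 24.7 ft [ 0.6  0.4 -0.2] p [ 0.7006 -0.0021  0.016 ]
open t 62.8 gap 0.0879 grip 0.0 ft [-0.6 -0.4 -0.1] p [ 0.7004 -0.0021  0.0158]
clear t 63.9 gap 0.0881 grip 0.0 ft [ 0.4  0.1 -1.2] p [ 0.7003 -0.0021  0.1502]
```

View pics/scene6.png

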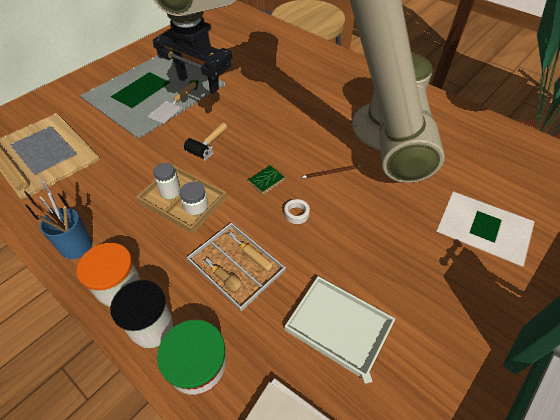

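View pics/top6.png

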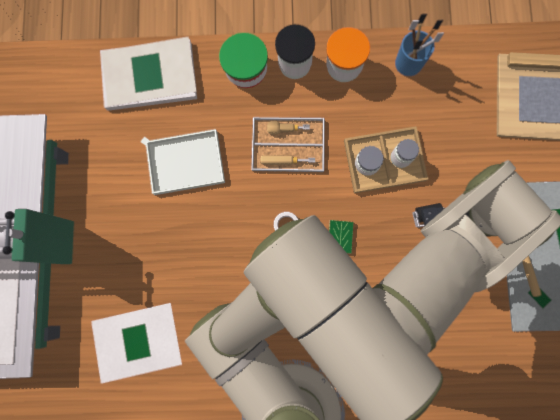

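Both gouges lie flat, one per lane, at top-view (290,128) and (288,160). The jars are in their bays at (370,160) and (407,153). Now the brayer.

```bash
python3 - <<'E'
from rob import *
import cv2
up=.2; a=np.radians(8.0); g=np.array([.413,-.356])+.004*np.array([np.cos(a),np.sin(a)])
t=pick(g,a+np.pi/2,.007,60,up)
tt=best([*loc(WT,0,0),up],WT[1]); axis=a+tt-t; s=np.sign(np.sin(axis)); print(np.degrees(axis))
q=loc(WT,0,s*.004); arm.movep([*q,up],list(quat(tt))); arm.move_l([*q,.045],max_speed=.2)
arm.sleep(.3); st("above")
for n in("scene","top"): cv2.imwrite(f"pics/{n}7.png",get_image(n)["color"])
h=arm.move_l([*q,.010],max_speed=.03,contact_N=3); st("set %s"%h)
E
```

```text
down hit=False t 67.3 gap 0.0881 grip 0.0 ft [ 0.2 -0.7  0.4] p [ 0.4171 -0.3557  0.0074]
grip t 68.3 gap 0.0201 grip 60.0 ft [-0.6 -0.7  0.8] p [ 0.417  -0.3555  0.007 ]
up t 69.5 gap 0.0197 grip 60.0 ft [ 0.1 -0.3 -1.6] p [ 0.4165 -0.3548  0.198 ]
-261.65000000000003
above t 73.0 gap 0.0198 grip 60.0 ft [ 0.6 -0.4 -1.7] p [0.6181 0.264  0.0457]
set True t 74.2 gap 0.0194 grip 60.0 ft [-0.2 -0.7  5.4] p [0.6178 0.2639 0.011 ]
```

View pics/scene7.png

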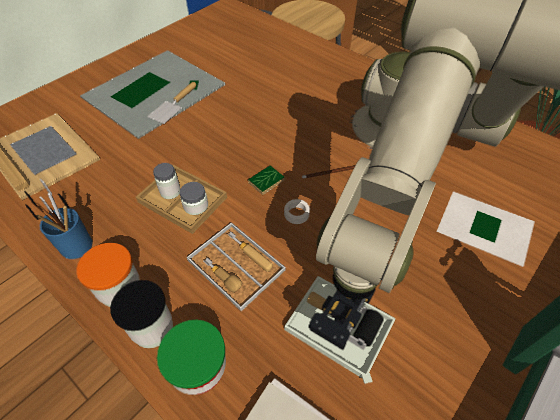

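The brayer is over the white tray, roller at about (370,325), and touched down at the expected height, so it is level. Releasing it.

```bash
python3 - <<'E'
from rob import *
import cv2
p=readout.sense()["eef_pos"]; arm.let_go(); st("open")
arm.move_l([p[0],p[1],.05],max_speed=.05); arm.move_l([p[0],p[1],.2],max_speed=.3)
arm.movep([.35,.0,.3],list(quat(best([.35,0,.3],0)))); arm.sleep(.5); st("away")
a=get_image("scene")["color"][130:400,130:410]; b=get_image("top")["color"][100:280,120:460]
cv2.imwrite("pics/end_s.png",cv2.resize(a,None,fx=2.1,fy=2.1)); cv2.imwrite("pics/end_t.png",cv2.resize(b,None,fx=2.2,fy=2.2))
E
```

```text
open t 75.3 gap 0.0878 grip 0.0 ft [-0.3  0.4  0.4] p [0.6171 0.2637 0.0099]
away t 78.8 gap 0.0882 grip 0.0 ft [ 0.4 -0.5 -0.2] p [0.3501 0.     0.3   ]
```

View pics/end_s.png

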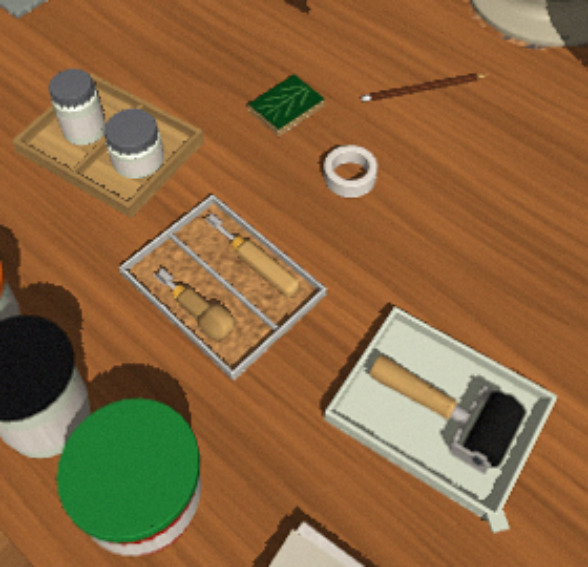

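View pics/end_t.png

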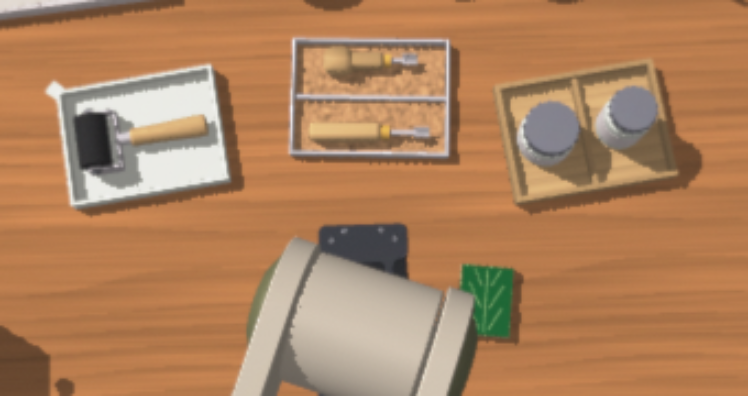

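The final views show everything in place: jars upright in separate bays, gouges flat one per lane, brayer flat with its roller up inside the white tray, and the inked block where it was.

```bash
python3 -c "
from workcell import arm; print(arm.finish_job())"
```

```text
the job is handed in; nothing more can be done
None
```

The bench is cleared and the job handed in at about 79 s of the 112 s: both jars upright in separate bays, both gouges flat (released about 1 mm above the cork), one per lane, the brayer on its back with the roller up in the white tray, and the inked block not touched.

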